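Lay out a trailer hub's bearing parts in order of assembly

TASK

The grease seal and the bare wheel hub already lie on the dark rubber mat as the start of a row; finish the row in the order the parts go on the axle: the larger (inner) bearing in the middle of the clear gap between the seal and the edge of the hub, then, straight on from the other side of the hub, the smaller (outer) bearing, next the flat washer with the castle nut sitting centred on top of it, and last the dust cap. Keep them all lying flat on the mat in one straight line with the centres of seal and hub, about a thumb's width (25 mm) clear between each and the next. Set every part down rather than drop it, and leave the seal, the plain bearing cup and the dark socket where they are.

Things in the scene. Friction and masses are not known exactly. Their poses are not given: they have to be found in the camera images.
- inner_bearing_center (a point): Larger of the two steel roller bearings, a ring showing its rollers: outside 56 mm, bore 35 mm, 17 mm high; lies flat, loose, on the bench. Point: its centre, half-way up (8.5 mm); z along the bore.
- outer_bearing_center (a point): Smaller steel roller bearing, the same make: outside 42 mm, bore 25 mm, 15 mm high; lies flat, loose. Point: its centre, half-way up (7.5 mm); z along the bore.
- washer_center (a point): Flat steel spindle washer: outside 44 mm, bore 26 mm, 5 mm thick; lies flat, loose. Point: its centre, half-way up (2.5 mm); z along the bore.
- castle_nut_center (a point): Zinc-grey hexagonal castle nut, 37 mm across flats (43 mm over corners), 22 mm high: hexagon from 0 to 15 mm, above it a slotted crown 33 mm across; stands crown up, loose. Point: its centre, half-way up (11 mm); z up, x square to a flat.
- dust_cap_center (a point): Bright domed metal dust cap standing open end down, 38 mm high: rim 50 mm across up to 10 mm height, then 44 mm across to 29 mm, then the dome; loose. Point: its centre, half-way up (19 mm); z up.
- seal_center (a point): Grease seal, a flat steel ring with a black rubber lip, 58 mm outside, 10 mm high, lying loose on the mat; not to be moved. Point: its centre, half-way up. It lies 200 mm from the hub, centre to centre, on either the left or the right of it.
- hub: Galvanised four-stud wheel hub standing nose up on the mat, fixed: flange 128 mm across at 28 to 40 mm height, nose 58 mm across, whole height 72 mm. Origin: centre of its underside, on the mat's centre line; its y axis lies along the row (the straight line through seal and hub), its x axis across it.
- mat: Dark ribbed rubber mat, fixed on the bench, 150 mm (its x) by 800 mm (its y, along which the row runs), 4 mm thick. Origin: centre of its underside.
- bearing_cup_center (a point): Bystander: plain smooth steel bearing cup, a ring without rollers, 51 mm outside, 41 mm bore, 14 mm high, loose on the bench among the parts. Point: its centre, half-way up.
- socket_center (a point): Bystander: dark steel wrench socket, a cylinder 38 mm across and 48 mm high with a square hole in its top, loose on the bench among the parts. Point: its centre, half-way up.
Mind the look-alikes: they are no part of the job. Leave any green, orange or turquoise look-alike of the part that bears outer_bearing_center alone.

How it is judged:
By the outcome, as a careful person would: the job done as asked, in the order asked, and still so for the second after the job is handed in, with the robot touching nothing.
It also fails if it takes over 115 s, if anything falls off the work surface, if the arm or the gripper's body presses on something with over 40 N, if the wrist force passes 120 N, or if a joint passes its speed limit or range.

ROBOT

A 7-joint arm with a two-finger parallel gripper is mounted at the origin on the work surface. World frame = base frame: x ahead of the robot, y to its left, z up, the work surface at z = 0. Lengths are in m, angles in rad, forces in N, time in s.
With the tool pointing down it reaches from about 0.425 to 0.825 m from the base axis. Payload 3.6 kg.
Tool frame: the origin (TCP) lies midway between the tips of the shut fingers; the grasp point (between the pads) lies 19 mm behind it (robot.grip_point_offset is the distance from the TCP to the grasp point, in m); z points along the fingers, y is the direction in which the jaws open and shut (so a half turn about z gives the same grasp; the last joint's range is limited). The gripper opens to 93 mm and grips with 3 to 60 N. Pads are 15 mm wide; open, the fingers measure 128 mm over their backs; the gripper's body (75 mm by 188 mm) begins 65 mm behind the grasp point.
Start: joints at [-1.135, 0.615, -0.013, 1.423, 0.008, 1.103, -0.04], TCP at [0.29, 0.582, 0.219] pointing down, gripper open.
Joint ranges: [-3.12, 3.12], [-0.3, 2.06], [-1.34, 1.32], [0.26, 2.42], [-1.36, 4.5], [0.01, 1.98], [-2.84, 2.84]. Speed limits (rad/s): [2.79, 2.79, 3.14, 3.14, 3.14, 3.14, 3.14].

INTERFACE

Orientations are given as a unit quaternion [w, x, y, z].
In Python, from station import robot gives the robot as it stands. The module is installed in compiled form; this text tells all that it offers. Calls block until the motion is done:
- robot.move_to(position, orientation): joint-space move of the TCP to a pose.
- robot.move_linear(position, frame=None, max_speed=0.15): straight line of the TCP; frame=None keeps the orientation; max_speed is the mean speed in m/s.
- robot.move_joints(angles): joint-space move.
- robot.set_gripper(opening, squeeze=None): finger opening in m; squeeze is the grip in N (None keeps the last); returns when the fingers have stopped.
- robot.sleep(seconds).
- robot.inverse_kinematics(position, orientation): joint angles nearest the present ones, or None.
- robot.read_camera(name): name is "side" or "top" or "wrist"; returns a dict with "pixels" (420x560x3 uint8, red, green, blue), "fx", "fy", "cx", "cy" (pixels), "k1" (the pictures are not rectified: a ray, as slopes to the right and down, at radius r is drawn at 1 + k1 r^2 times it, then the intrinsics apply), "R" (3x3) and "t" (3): a world point X has camera coordinates R X + t; the wrist camera has in their place "hand_eye" (4x4, takes a point from camera to tool coordinates, whose origin is the TCP and whose axes are the flange's). Camera axes: x right, y down, z forward; pixel columns grow to the right and rows downward; lengths in m; the calibration is good to about 2 mm. A picture is of the moment at which its call begins: read the wrist's pose just before it. There is no depth.
A pose or a line that the arm cannot do raises robot.PlanningError and nothing moves.
- robot.close_job(): hands the job in, once; it reports no verdict.
Readings, each from a call of its own:
- robot.get_time(): time.
- robot.get_joint_pos(): joint angles.
- robot.get_dq(): joint speeds.
- robot.get_joint_torque(): joint torques, N m.
- robot.get_tool_pos(): TCP position.
- robot.get_eef_rot(): TCP orientation.
- robot.get_ft_force(): force on the tool from outside, world axes, zero at the start.
- robot.get_moment(): the same for the moment, N m.
- robot.get_finger_gap(): finger opening in m.
Only numpy, scipy, OpenCV 4.12 (cv2) and the standard library are available. Lean on these libraries where they do the work, as an engineer would, in place of code of your own. Each camera call takes 0.05 s, during which the arm holds its last target.

## Working session

There is one attempt and no reset: what is moved stays moved. The work goes in short steps, each a Python script; the robot and the scene stay as the last script left them, time stands still between calls to the robot, and variables do not carry over. Pictures are saved under pics/ and viewed, and the job is handed in when it is done.

```bash
mkdir -p pics
python3 - <<'E'
from station import robot
import cv2,numpy as np
print(robot.get_time(),robot.get_tool_pos(),robot.get_eef_rot(),robot.grip_point_offset)
for n in["side","top","wrist"]:
    d=robot.read_camera(n)
    cv2.imwrite(f"pics/{n}0.png",d["pixels"][:,:,::-1])
    print(n,{k:np.round(v,4).tolist() for k,v in d.items() if k!="pixels"})
E
```

```text
0.0 [0.28925913 0.58121112 0.21748377] [-2.66307634e-04  2.28796467e-01  9.73473453e-01 -1.24167928e-03] 0.0188
side {'fx': 439.4175, 'fy': 439.4175, 'cx': 277.1932, 'cy': 207.9644, 'k1': -0.121, 'R': [[-0.7716, -0.6357, 0.0234], [-0.3894, 0.443, -0.8076], [0.503, -0.6322, -0.5893]], 't': [0.3478, 0.2119, 0.7046]}
top {'fx': 457.7525, 'fy': 457.7525, 'cx': 282.9288, 'cy': 207.1625, 'k1': -0.0868, 'R': [[0.069, -0.9976, 0.0022], [-0.9752, -0.0679, -0.2104], [0.2101, 0.0124, -0.9776]], 't': [-0.0293, 0.4787, 0.9511]}
wrist {'fx': 371.0651, 'fy': 371.0651, 'cx': 280.1126, 'cy': 208.97, 'k1': -0.042, 'hand_eye': [[-0.0003, -0.9697, -0.2444, 0.0672], [1.0, -0.0005, 0.0006, 0.0006], [-0.0007, -0.2444, 0.9697, -0.1654], [0.0, 0.0, 0.0, 1.0]]}
```

View pics/top0.png

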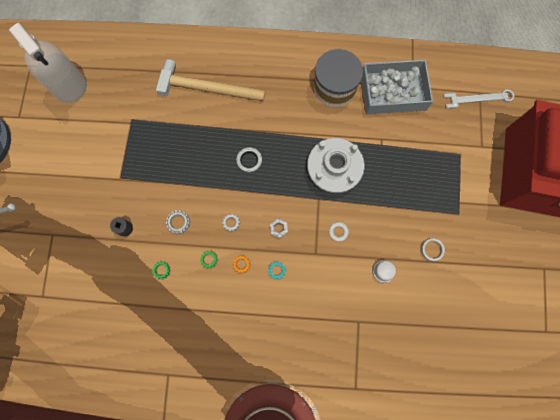

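View pics/side0.png

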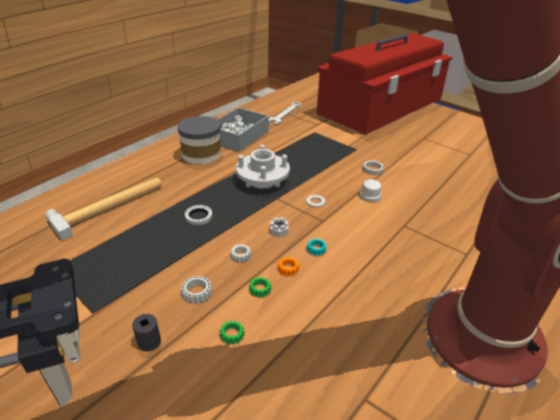

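View pics/wrist0.png

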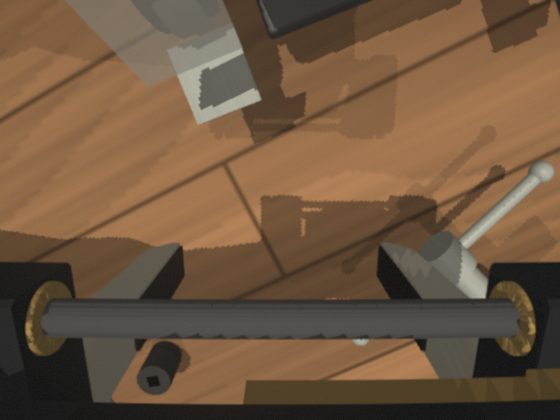

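The seal is left of the hub (seal ≈ (249,160), hub (336,165) in the top view). The parts:
- inner bearing (178,222)
- outer bearing (231,222)
- nut (278,228)
- washer (339,232)
- cap (384,271)

I'll leave alone the cup (433,250), the socket (120,227) and the coloured rings. Next I'll triangulate top against side.

```bash
cat > h.py <<'E'
from station import robot
import cv2,numpy as np
from scipy.spatial.transform import Rotation as Rn
def Rq(q): return Rn.from_quat([q[1],q[2],q[3],q[0]]).as_matrix()
def cam(n):
    p=robot.get_tool_pos() if n=="wrist" else None
    q=robot.get_eef_rot() if n=="wrist" else None
    d=robot.read_camera(n)
    if n=="wrist":
        T=np.eye(4);T[:3,:3]=Rq(q);T[:3,3]=p
        C=T@np.array(d["hand_eye"]); d["Rc"]=C[:3,:3]; d["c"]=C[:3,3]
    else:
        R=np.array(d["R"]); d["Rc"]=R.T; d["c"]=-R.T@np.array(d["t"])
    return d
def ray(d,uv):
    K=np.array([[d["fx"],0,d["cx"]],[0,d["fy"],d["cy"]],[0,0,1.]])
    xy=cv2.undistortPoints(np.array([[uv]],float),K,np.array([d["k1"],0,0,0.]))[0,0]
    v=d["Rc"]@np.array([xy[0],xy[1],1]); return d["c"],v/np.linalg.norm(v)
def onz(d,uv,z):
    c,v=ray(d,uv); return c+v*(z-c[2])/v[2]
def tri(d1,u1,d2,u2):
    c1,v1=ray(d1,u1);c2,v2=ray(d2,u2)
    s=np.linalg.lstsq(np.c_[v1,-v2],c2-c1,rcond=None)[0]
    a=c1+v1*s[0];b=c2+v2*s[1]; return (a+b)/2,np.linalg.norm(a-b)
def proj(d,X):
    p=d["Rc"].T@(np.asarray(X)-d["c"]); x=p[:2]/p[2]; x=x*(1+d["k1"]*(x@x))
    return x*d["fx"]+[d["cx"],d["cy"]]
def save(d,name): cv2.imwrite(f"pics/{name}.png",d["pixels"][:,:,::-1])
E
python3 - <<'E'
from h import *
t=cam("top");s=cam("side")
top=dict(seal=(249,160),inner=(178,222),outer=(231,222.5),nut=(278.5,228),washer=(339,232),cap=(384,271),cup=(433,250),sock=(120,227),hub=(336,165))
sid=dict(seal=(199,214),inner=(197,289),outer=(241,253),nut=(279,227),washer=(316,201),cup=(373,167))
for k in top:
    print(k,onz(t,top[k],.01).round(3),*( (lambda r:(r[0].round(3),round(r[1],4)))(tri(t,top[k],s,sid[k])) if k in sid else ()))
for u in [(133,121),(460,154),(122,179),(458,213)]: print(onz(t,u,.004).round(3))
for q in ([0,.70711,.70711,0],[0,.70711,-.70711,0]):
  for x,y in [(.6,.25),(.58,-.2),(.45,-.05),(.45,.3)]: 
    j=robot.inverse_kinematics([x,y,.12],q); print(q,None if j is None else np.round(j,2))
E
```

```text
seal [0.595 0.091 0.01 ] [0.595 0.091 0.01 ] 0.0013
inner [0.437 0.24  0.01 ] [0.437 0.24  0.007] 0.0016
outer [0.445 0.119 0.01 ] [0.445 0.119 0.006] 0.0019
nut [0.44  0.011 0.01 ] [0.439 0.011 0.008] 0.0024
washer [ 0.44  -0.126  0.01 ] [ 0.441 -0.127 -0.   ] 0.0013
cap [ 0.359 -0.23   0.01 ]
cup [ 0.413 -0.341  0.01 ] [ 0.413 -0.342  0.006] 0.0009
sock [0.416 0.372 0.01 ]
hub [ 0.597 -0.112  0.01 ]
[0.677 0.381 0.004]
[ 0.649 -0.409  0.004]
[0.531 0.386 0.004]
[ 0.504 -0.402  0.004]
[0, 0.70711, 0.70711, 0] [-0.56  0.72  0.24  1.54 -0.2   0.9  -0.26]
[0, 0.70711, 0.70711, 0] [ 0.08  0.69  0.37  1.66 -0.31  0.86  0.57]
[0, 0.70711, 0.70711, 0] [-0.16  0.48  0.32  2.1  -0.26  0.6   0.33]
[0, 0.70711, 0.70711, 0] [-0.78  0.58  0.23  1.86 -0.19  0.72 -0.44]
[0, 0.70711, -0.70711, 0] [-0.14  0.76 -0.52  1.53  0.43  0.97  2.35]
[0, 0.70711, -0.70711, 0] [-0.28  0.94  1.13  1.67 -0.92  1.16 -2.04]
[0, 0.70711, -0.70711, 0] [ 0.37  0.49 -0.44  2.08  0.34  0.64  2.84]
[0, 0.70711, -0.70711, 0] [-0.29  0.62 -0.52  1.85  0.42  0.79  2.11]
```

```bash
cat >> h.py <<'E'
TH=0.0353
def Q(a=0.0):
    # tool x along row direction (+y world) turned by a about world z ; z down
    th=TH-a # row dir = (sin TH, cos TH)
    X=np.array([np.sin(th),np.cos(th),0]);Z=np.array([0,0,-1.]);Y=np.cross(Z,X)
    q=Rn.from_matrix(np.c_[X,Y,Z]).as_quat(); return [q[3],q[0],q[1],q[2]]
def look(x,y,z=.15,a=0):
    X=Rq(Q(a))[:,0]; p=np.array([x,y,0])-.067*X
    robot.move_to([p[0],p[1],z],Q(a)); return cam("wrist")
E
python3 - <<'E'
from h import *
import pickle
out={}
for n,x,y in [("inner",.437,.24),("outer",.445,.119),("nut",.44,.011),("washer",.44,-.126),("cap",.36,-.23),("hub",.597,-.112),("seal",.595,.091)]:
    d=look(x,y); save(d,"L_"+n); out[n]=d; print(n,robot.get_time(),robot.get_tool_pos().round(4),d["c"].round(4),proj(d,[x,y,.01]).round(0))
pickle.dump(out,open("L.pkl","wb"))
ims=[cv2.resize(out[n]["pixels"][:260,:,::-1],None,fx=.5,fy=.5) for n in out]
ims.append(ims[0]*0)
cv2.imwrite("pics/mont.png",np.vstack([np.hstack(ims[i:i+2]) for i in (0,2,4,6)]))
E
```

```text
inner 1.9167 [0.4348 0.1748 0.1501] [0.4374 0.2424 0.3156] [279. 119.]
outer 2.525 [0.4429 0.0533 0.15  ] [0.4457 0.12   0.3155] [279. 117.]
nut 3.0833 [ 0.4381 -0.054   0.1499] [0.4407 0.0126 0.3154] [279. 118.]
washer 3.7417 [ 0.4383 -0.1906  0.1497] [ 0.4409 -0.1239  0.3152] [279. 119.]
cap 4.375 [ 0.359  -0.2951  0.15  ] [ 0.361  -0.228   0.3154] [279. 119.]
hub 5.4583 [ 0.5929 -0.1812  0.1502] [ 0.5964 -0.1125  0.3152] [281. 115.]
seal 6.3333 [0.5928 0.02   0.1504] [0.5957 0.0889 0.3156] [279. 112.]
```

View pics/mont.png

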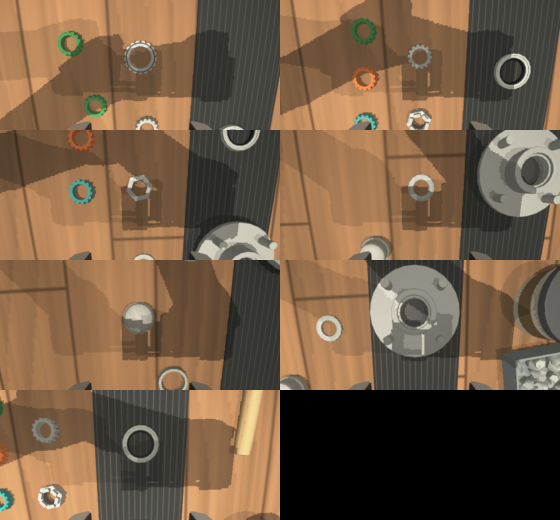

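```bash
cat >> h.py <<'E'
def seg(d,uv,dark=False,near=70):
    """contour of grey object nearest uv"""
    hsv=cv2.cvtColor(d["pixels"],cv2.COLOR_RGB2HSV)
    S=hsv[...,1];V=hsv[...,2]
    m=((S<70)&(V>(95 if dark else 40))).astype(np.uint8)*255
    m[252:]=0
    m=cv2.morphologyEx(m,cv2.MORPH_OPEN,np.ones((3,3)))
    cs,_=cv2.findContours(m,cv2.RETR_EXTERNAL,cv2.CHAIN_APPROX_NONE)
    best=None
    for c in cs:
        if len(c)<40 or cv2.contourArea(cv2.convexHull(c))<400: continue
        (x,y),r=cv2.minEnclosingCircle(c)
        e=np.hypot(x-uv[0],y-uv[1])
        if e<near and(best is None or e<best[0]): best=(e,c)
    return m,(None if best is None else best[1])
E
python3 - <<'E'
from h import *
import pickle
out=pickle.load(open("L.pkl","rb"))
ims=[]
D=dict(inner=56,outer=42,nut=43,washer=44,cap=50,hub=128,seal=58);H=dict(inner=.017,outer=.015,nut=.015,washer=.005,cap=.01,hub=.044,seal=.014)
for n,d in out.items():
    m,c=seg(d,(280,116),n in("seal","hub"))
    v=d["pixels"][:260,:,::-1].copy()
    if c is not None:
        hull=cv2.convexHull(c)
        e=cv2.fitEllipse(hull); (x,y),r=cv2.minEnclosingCircle(hull)
        P=onz(d,e[0],H[n]); 
        f=d["fx"]/(d["c"][2]-H[n])
        print(n,np.round(e[0],1),np.round(e[1],1),"mec",round(x,1),round(y,1),round(r*2,1),"exp",round(f*D[n]/1000,1),P.round(4))
        cv2.drawContours(v,[c],-1,(0,0,255),1);cv2.ellipse(v,e,(255,0,0),1)
    else: print(n,None)
    ims.append(v[20:220,180:380])
ims.append(ims[0]*0)
cv2.imwrite("pics/seg.png",np.vstack([np.hstack(ims[:4]),np.hstack(ims[4:])]))
E
```

```text
inner [280.2 114.3] [66.1 67.9] mec 280.2 114.3 67.9 exp 69.6 [0.4377 0.244  0.017 ]
outer [279.1 113.1] [48.6 50.1] mec 279.3 113.1 50.0 exp 51.9 [0.4452 0.1223 0.015 ]
nut [278.3 115.3] [50.6 53.2] mec 277.8 115.3 53.9 exp 53.1 [0.4394 0.0134 0.015 ]
washer [282.1 115.1] [52.8 54.5] mec 282.3 115.1 54.7 exp 52.6 [ 0.4425 -0.1229  0.005 ]
cap [277.3 115.7] [61.7 63.2] mec 277.0 115.8 63.2 exp 60.7 [ 0.3589 -0.2274  0.01  ]
hub [268.7 101.5] [180.  184.5] mec 268.8 101.7 184.7 exp 175.1 [ 0.5883 -0.1027  0.044 ]
seal [280.5 107.3] [73.  75.4] mec 280.2 107.2 75.6 exp 71.3 [0.5966 0.0947 0.014 ]
```

View pics/seg.png

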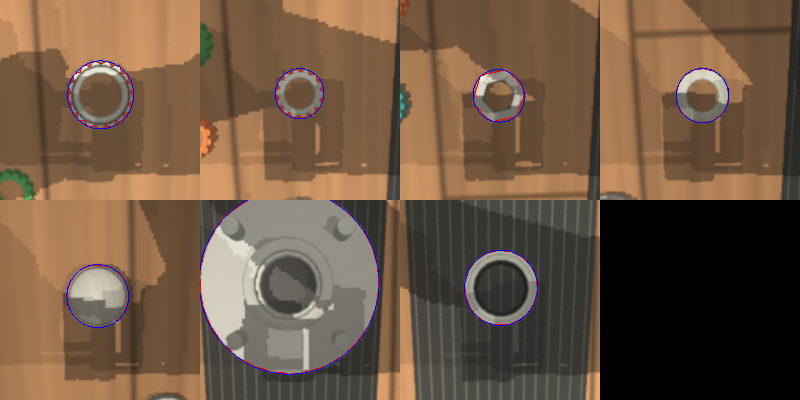

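Run:
```python
from h import *
import pickle
L=pickle.load(open("L.pkl","rb"))
D=dict(inner=(.4377,.244),outer=(.4452,.1223),nut=(.4394,.0134),washer=(.4425,-.1229),cap=(.3589,-.2274),hub=(.591,-.106),seal=(.5966,.0945))
out={}
for n,dx in [("seal",0),("seal",-.09),("hub",-.09),("hub",0),("cap",.09),("washer",.09),("nut",.09),("outer",.09),("inner",.09)]:
    x,y=D[n]; look(x+dx,y); robot.sleep(.15); d=cam("wrist"); out[n,dx]=d
    c0=proj(d,[x,y,.01]); dk=n in("seal","hub")
    c=seg(d,c0,dk)[1]; 
    if c is None: print(n,dx,None,c0); save(d,f"M_{n}"); continue
    e=cv2.fitEllipse(cv2.convexHull(c))
    if dx==0: L[n]=d; print(n,np.round(e[0],1),np.round(e[1],1),onz(d,e[0],dict(seal=.014,hub=.042)[n]).round(4))
    else: print(n,dx,np.round(e[0],1),np.round(e[1],1))
    if dx and n!="hub" or (n=="hub" and dx==0):
        d1=L[n] if n!="hub" else out["hub",-.09]
        e1=cv2.fitEllipse(cv2.convexHull(seg(d1,proj(d1,[x,y,.01]),dk)[1]))
        r=tri(d1,e1[0],d,e[0]); print("   tri",n,r[0].round(4),round(r[1],4))
print(robot.get_time())
pickle.dump(L,open("L.pkl","wb"));pickle.dump(out,open("M.pkl","wb"))
ims=[cv2.resize(out[k]["pixels"][:260,:,::-1],None,fx=.5,fy=.5) for k in out]
ims.append(ims[0]*0)
cv2.imwrite("pics/mont2.png",np.vstack([np.hstack(ims[i:i+2]) for i in (0,2,4,6)]))
```

```text
seal [279.3 116.1] [72.7 74.9] [0.5965 0.0947 0.014 ]
seal -0.09 [389.8 113.2] [71.9 76.1]
   tri seal [0.5965 0.0947 0.0114] 0.0001
hub -0.09 [402.8 112.4] [176.2 188.6]
hub [277.2 112. ] [178.6 182.3] [ 0.5883 -0.1026  0.042 ]
   tri hub [ 0.5883 -0.1026  0.0473] 0.0002
cap 0.09 [164.6 123.4] [62.1 68.8]
   tri cap [ 0.3589 -0.2274  0.0136] 0.0
washer 0.09 [171.4 119.1] [51.6 54.8]
   tri washer [ 0.4425 -0.1229  0.0023] 0.0
nut 0.09 [167.2 119. ] [52.8 54.3]
   tri nut [0.4394 0.0133 0.0101] 0.0001
outer 0.09 [168.4 118.5] [49.4 52.1]
   tri outer [0.4452 0.1226 0.0065] 0.0003
inner 0.09 [167.4 118.8] [66.9 71.2]
   tri inner [0.4377 0.2441 0.0082] 0.0001
13.6083
```

View pics/mont2.png

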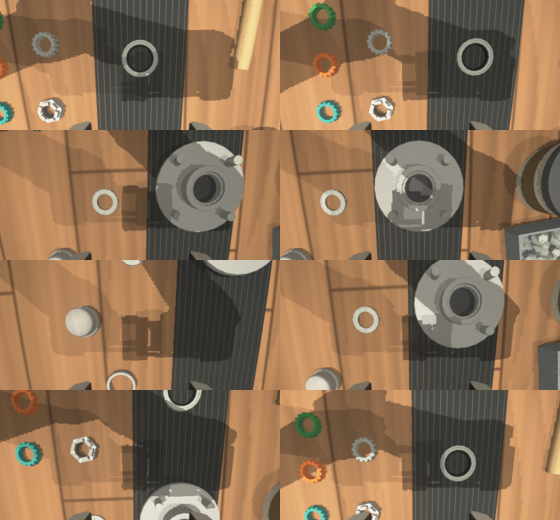

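The 2.5 mm disagreement in seal–hub distance looks like the perspective shift of the ellipse centres. I'll cast the contour points onto the plane and fit circles there instead.

```bash
cat >> h.py <<'E'
def onz_many(d,pts,z):
    K=np.array([[d["fx"],0,d["cx"]],[0,d["fy"],d["cy"]],[0,0,1.]])
    xy=cv2.undistortPoints(np.asarray(pts,float).reshape(-1,1,2),K,np.array([d["k1"],0,0,0.]))[:,0]
    v=np.c_[xy,np.ones(len(xy))]@d["Rc"].T
    return (d["c"]+v*((z-d["c"][2])/v[:,2])[:,None])[:,:2]
def circ(d,uv,z,dark=False,near=70):
    c=seg(d,uv,dark,near)[1]
    if c is None: return None
    P=onz_many(d,cv2.convexHull(c),z)
    # resample hull by angle
    c0=P.mean(0)
    A=np.c_[2*P,np.ones(len(P))]
    for _ in range(2):
        s=np.linalg.lstsq(A,(P**2).sum(1),rcond=None)[0]
        r=np.sqrt(s[2]+s[:2]@s[:2]); res=np.abs(np.hypot(*(P-s[:2]).T)-r)
        k=res<max(.0012,2*res.std()); A=A[k];P=P[k]
    return s[:2],2*r,P
E
python3 - <<'E'
from h import *
import pickle
L=pickle.load(open("L.pkl","rb"))
H=dict(inner=.017,outer=.015,nut=.015,washer=.005,cap=.01,hub=.044,seal=.014)
G={}
for n,d in L.items():
    r=circ(d,(280,116),H[n],n in("seal","hub")); G[n]=r[0]; print(n,r[0].round(4),round(r[1]*1000,1))
v=G["seal"]-G["hub"];print(np.hypot(*v),np.arctan2(v[0],v[1]))
d=L["nut"]; c=seg(d,(280,116))[1]; P=onz_many(d,cv2.convexHull(c),.015)-G["nut"]
ang=np.degrees(np.arctan2(P[:,1],P[:,0]));r=np.hypot(*P.T)*1000
for a in range(-180,180,10):
    k=(ang>=a)&(ang<a+10); print(a,r[k].mean().round(1) if k.any() else None,end="; ")
v=cv2.resize(L["nut"]["pixels"][75:155,238:318,::-1],None,fx=7,fy=7,interpolation=cv2.INTER_CUBIC);cv2.imwrite("pics/nutz.png",v)
d=pickle.load(open("M.pkl","rb"))["nut",.09]; cv2.imwrite("pics/nutz2.png",cv2.resize(d["pixels"][80:160,127:207,::-1],None,fx=7,fy=7,interpolation=cv2.INTER_CUBIC))
E
```

```text
inner [0.4377 0.2435] 51.7
outer [0.4452 0.1221] 38.2
nut [0.4393 0.013 ] 40.6
washer [ 0.4425 -0.1232] 43.1
cap [ 0.3589 -0.2278] 49.4
hub [ 0.5881 -0.1058] 126.9
seal [0.5964 0.0941] 57.6
0.20016268815017302 0.041508140005927244
-180 19.9; -170 20.7; -160 None; -150 None; -140 18.6; -130 None; -120 20.7; -110 None; -100 19.8; -90 None; -80 None; -70 None; -60 20.4; -50 20.6; -40 None; -30 None; -20 None; -10 19.6; 0 20.5; 10 20.9; 20 19.7; 30 19.0; 40 None; 50 None; 60 20.7; 70 None; 80 19.6; 90 None; 100 None; 110 19.7; 120 21.2; 130 21.2; 140 None; 150 None; 160 None; 170 19.1;
```

View pics/nutz.png

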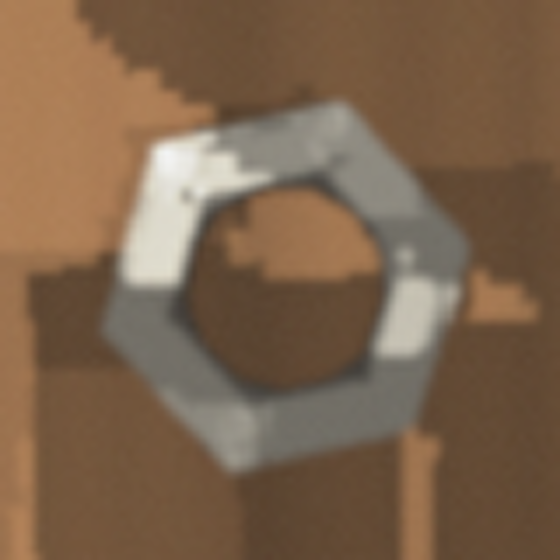

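View pics/nutz2.png

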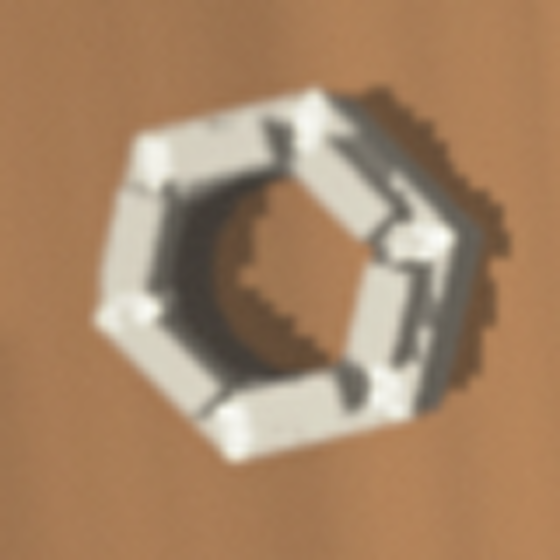

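Seal–hub distance now measures 200.2 mm, as specified. The nut's corners sit at about 10° in world axes, so its flat normal is at about −20°. Inner bearing next.

```bash
sed -i 's/^TH=.*/TH=0.0415/' h.py
cat >> h.py <<'E'
HUB=np.array([.5881,-.1058]); U=np.array([np.sin(TH),np.cos(TH)])
def rowp(s): return HUB+s*U
ZH=.12
def st(tag):
    print(tag,round(robot.get_time(),2),"tcp",robot.get_tool_pos().round(4),"F",np.round(robot.get_ft_force(),1),"gap",round(robot.get_finger_gap(),4))
def pick(xy,z,op,sq,a=0,zh=ZH):
    robot.set_gripper(op)
    robot.move_to([*xy,zh],Q(a)); 
    robot.move_linear([*xy,z+.03]); robot.move_linear([*xy,z],max_speed=.06); robot.sleep(.1); st("down")
    robot.set_gripper(0.0,sq); st("grip")
    robot.move_linear([*xy,z+.01],max_speed=.06); robot.move_linear([*xy,zh]); st("lift")
def place(xy,z,op,a=0,zh=ZH,zr=.12):
    robot.move_to([*xy,zh],Q(a)); robot.sleep(.1); st("over")
    robot.move_linear([*xy,z+.02]); robot.move_linear([*xy,z+.001],max_speed=.03); robot.sleep(.15); st("near")
    robot.move_linear([*xy,z],max_speed=.01); robot.sleep(.1); st("down")
    robot.set_gripper(op); st("open"); robot.sleep(.1)
    robot.move_linear([*xy,z+.03],max_speed=.06); robot.move_linear([*xy,zr]); 
def check(xy,ztop,name,dark=True):
    look(*xy); robot.sleep(.15); d=cam("wrist"); save(d,name)
    r=circ(d,proj(d,[*xy,ztop]),ztop,dark,40)
    if r is None: print("none"); return
    e=r[0]-HUB; print(name,r[0].round(4),"dia",round(r[1]*1000,1),"along",round(e@U*1000,2),"across",round((e[0]*U[1]-e[1]*U[0])*1000,2))
    return d,r[0]
E
python3 - <<'E'
from h import *
pick((.4377,.2435),.004,.075,15)
E
```

```text
down 16.16 tcp [0.4379 0.2436 0.0042] F [-0.5 -0.5 -0.3] gap 0.075
grip 16.62 tcp [0.4377 0.2436 0.0042] F [-0.2 -0.9  1.6] gap 0.0558
lift 17.79 tcp [0.4369 0.2432 0.1192] F [-0.1  0.4 -3. ] gap 0.0554
```

Run:
```python
from h import *
p=rowp(.1175)
place(p,.0085,.075)
check(p,.021,"c_inner")
```

```text
over 18.98 tcp [0.5922 0.0149 0.1196] F [ 0.9 -0.1 -2. ] gap 0.0555
near 20.67 tcp [0.5932 0.0116 0.0097] F [-0.3  0.4 -1.8] gap 0.0557
down 21.02 tcp [0.593  0.0116 0.0085] F [-0.  -0.2 -2.1] gap 0.0555
open 21.57 tcp [0.593  0.0116 0.0086] F [-0.7  0.2  0.3] gap 0.075
c_inner [0.5924 0.0113] dia 43.8 along 117.14 across -0.54
```

View pics/c_inner.png

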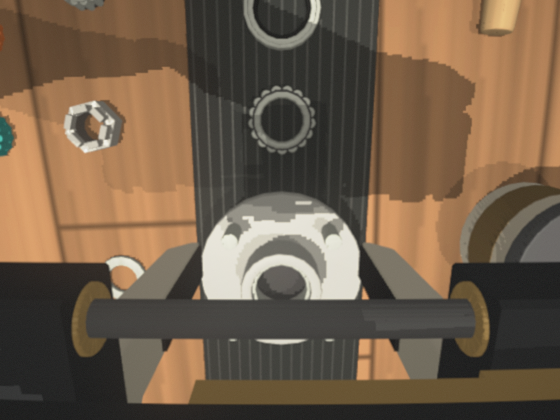

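Inner bearing is in place at (282,120), between seal and hub, within about 0.5 mm. Outer bearing next.

Run:
```python
from h import *
pick((.4452,.1221),.004,.060,15)
p=rowp(-.110)
place(p,.0081,.060)
check(p,.019,"c_outer")
```

```text
down 26.55 tcp [0.4454 0.1221 0.0041] F [ 0.   0.1 -0.2] gap 0.0602
grip 27.0 tcp [0.4452 0.1222 0.0042] F [-1.  -0.   1.7] gap 0.0418
lift 28.18 tcp [0.4445 0.122  0.1193] F [-0.4  0.1 -0.6] gap 0.0417
over 29.64 tcp [ 0.584  -0.2128  0.1199] F [ 0.1  0.5 -1.4] gap 0.0419
near 31.34 tcp [ 0.5837 -0.2158  0.0092] F [ 0.9  0.2 -1. ] gap 0.0421
down 31.69 tcp [ 0.5838 -0.2158  0.0083] F [0.3 0.5 0.5] gap 0.0422
open 32.23 tcp [ 0.5835 -0.2157  0.0081] F [-0.7 -0.4 -0. ] gap 0.0598
c_outer [ 0.5843 -0.2152] dia 38.4 along -109.51 across 0.76
```

View pics/c_outer.png

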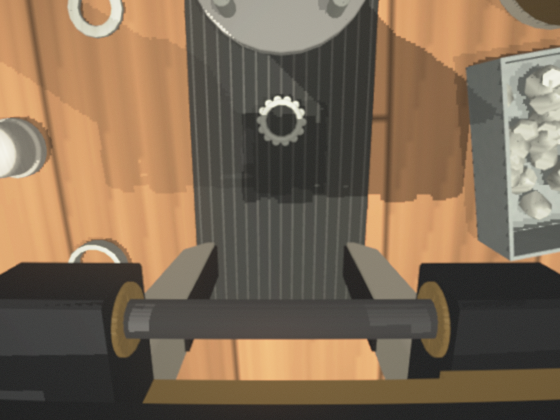

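Outer bearing is set down at (281,120), within about 0.8 mm. Washer next.

Run:
```python
from h import *
pick((.4425,-.1232),.0013,.062,12)
p=rowp(-.178)
place(p,.0055,.062)
check(p,.009,"c_wash")
```

```text
down 36.95 tcp [ 0.4424 -0.1232  0.0011] F [-0.2 -0.2  0.6] gap 0.062
grip 37.41 tcp [ 0.4425 -0.1232  0.0013] F [ 0.1 -1.1  0.5] gap 0.0429
lift 38.6 tcp [ 0.4418 -0.1229  0.1194] F [-0.4  0.2 -1. ] gap 0.0425
over 39.56 tcp [ 0.5801 -0.2812  0.1195] F [ 0.4 -0.  -0.1] gap 0.0425
near 41.27 tcp [ 0.5809 -0.2837  0.0067] F [-0.   0.2 -0.5] gap 0.0428
down 41.62 tcp [ 0.5807 -0.2837  0.0055] F [ 0.3 -1.3 -1.4] gap 0.0425
open 42.18 tcp [ 0.5807 -0.2836  0.0055] F [-0.  -0.1  0.5] gap 0.0618
c_wash [ 0.5811 -0.2831] dia 43.3 along -177.48 across 0.32
```

View pics/c_wash.png

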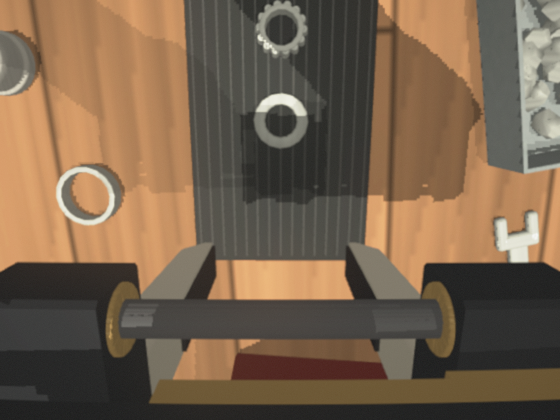

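Run:
```python
from h import *
a=np.radians(-17.3)
pick((.4393,.0130),.004,.058,15,a)
p=(.5808,-.2832)
place(p,.0133,.056,a)
p=rowp(-.178)
r=check(p,.024,"c_nut")
cv2.imwrite("pics/c_nutz.png",cv2.resize(r[0]["pixels"][70:170,230:330,::-1],None,fx=5,fy=5,interpolation=cv2.INTER_CUBIC))
```

```text
down 47.55 tcp [0.4395 0.013  0.0042] F [0.  0.1 0.2] gap 0.0582
grip 48.02 tcp [0.4394 0.013  0.0041] F [-0.7 -1.4  2.5] gap 0.0368
lift 49.2 tcp [0.4386 0.0131 0.1194] F [-1.1  0.2 -0.6] gap 0.0368
over 50.54 tcp [ 0.5814 -0.2802  0.1199] F [-0.3 -0.1 -1.1] gap 0.0371
near 52.2 tcp [ 0.581  -0.2833  0.0145] F [ 0.  -0.4 -0.7] gap 0.0367
down 52.55 tcp [ 0.5808 -0.2832  0.0133] F [ 0.7 -0.2 -0.5] gap 0.0365
open 53.11 tcp [ 0.5808 -0.2832  0.0133] F [-1.   0.1 -0.6] gap 0.056
c_nut [ 0.5811 -0.2828] dia 41.7 along -177.14 across 0.32
```

View pics/c_nutz.png

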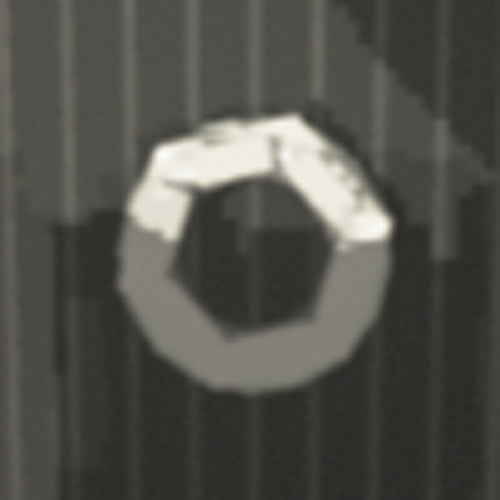

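Nut sits centred on the washer. The dust cap is last.

Run:
```python
from h import *
pick((.3589,-.2278),.003,.070,12)
p=rowp(-.2495)
place(p,.0071,.070)
r=check(p,.014,"c_cap")
# oblique checks
t=cam("top");save(t,"f_top");s=cam("side");save(s,"f_side")
print(robot.get_time())
```

```text
down 58.13 tcp [ 0.3591 -0.2279  0.0032] F [-0.  -0.7 -0.6] gap 0.0703
grip 58.61 tcp [ 0.359  -0.2278  0.0031] F [0.  0.2 2.2] gap 0.0489
lift 59.79 tcp [ 0.3584 -0.2274  0.1194] F [-0.3  0.1 -0. ] gap 0.0491
over 60.88 tcp [ 0.5765 -0.3545  0.1198] F [-1.  -0.2 -0.4] gap 0.049
near 62.58 tcp [ 0.5778 -0.3552  0.0082] F [-0.3  0.1 -0.4] gap 0.0488
down 62.93 tcp [ 0.578  -0.3553  0.0073] F [-0.  -0.6  0.9] gap 0.049
open 63.52 tcp [ 0.5777 -0.355   0.0071] F [-0.1 -0.1  0.3] gap 0.0701
c_cap [ 0.5781 -0.355 ] dia 49.4 along -249.36 across 0.33
65.7083
```

View pics/c_cap.png

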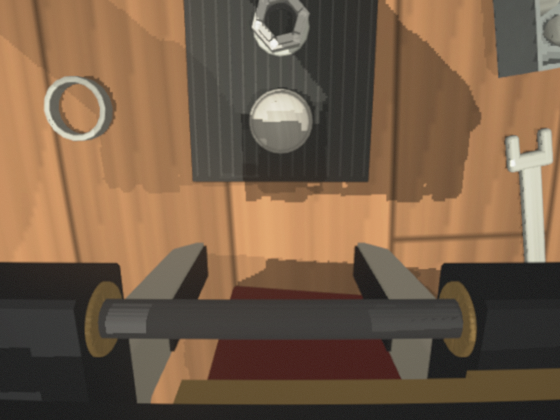

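View pics/f_side.png

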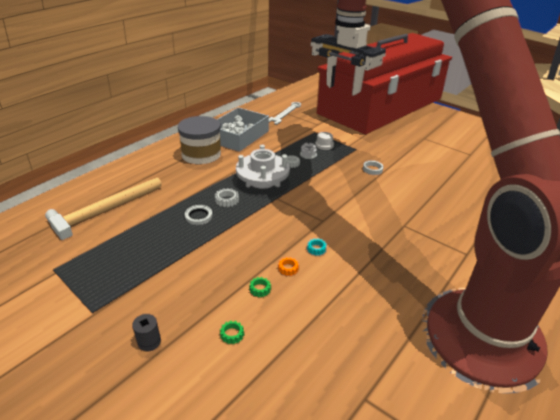

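View pics/f_top.png

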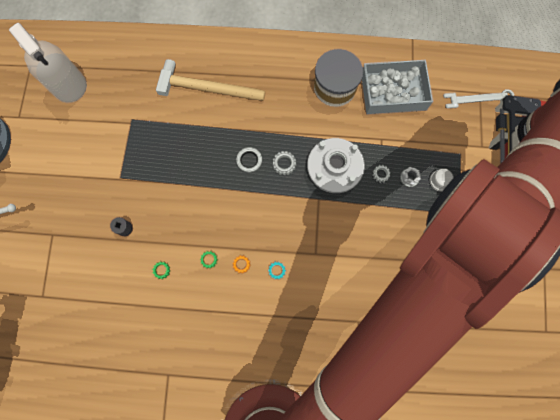

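The row is complete and the bystanders haven't moved: seal (249,160), socket (120,227) and cup are as at the start. The arm is clear of everything, so I'm handing in.

Run:
```python
from h import *
robot.close_job(); print(robot.get_time())
```

```text
the job is handed in; nothing more can be done
the job is handed in; nothing more can be done
```

The row is finished and handed in at about 66 s of the 115 s allowed. From left to right it runs seal, inner bearing, hub, outer bearing, washer with the castle nut on top, dust cap. No verdict was reported.

After each placing I measured the part again with the wrist camera. Distances are along the row from the hub centre, positive towards the seal.

| Part | Along the row (mm) | Target (mm) | Off the line (mm) |
|---|---|---|---|
| Inner bearing | 117.1 | 117.5 | −0.5 |
| Outer bearing | −109.5 | −110 | 0.8 |
| Washer | −177.5 | −178 | 0.3 |
| Dust cap | −249.4 | −249.5 | 0.3 |

- **Gaps:** by these measurements every clear gap is about 25 mm, within roughly 1 mm.
- **Nut:** it is centred on the washer to within about 1 mm, judged by eye from a close-up. The washer outline dominated the contour, so the nut's own position was not measured separately.
- **Forces:** the sampled wrist forces stayed at about 3 N or less at every grasp and placing.
- **Setting down:** the inner bearing and the nut showed no contact force before release, so they may have settled by a fraction of a millimetre.
- **Not moved:** the seal, cup, socket and coloured look-alikes show no movement in the final pictures.

**Disagreements:**
- My first seal-to-hub distance came out at 197.5 mm. That was a perspective shift in the fitted ellipses, and refitting on the plane gave 200.2 mm, matching the specification.
- The inner bearing's check contour followed only its inner race (44 mm across, not 56 mm), so its position is slightly less certain.

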